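Present the red-capped filter can to the code reader

TASK

Pick up the filter can with the red cap and set it upright in the middle of the code reader's round pad, turned so that the white code label on its side squarely faces the reader's red window. Set it down gently rather than dropping it, let go, and leave the blue-capped and yellow-capped cans where they stand.

Things in the scene. Friction and masses are not known exactly. Their poses are not given: they have to be found in the camera images.
- red_can_center (a point): Red-capped filter can: loose upright aluminium cylinder, 44 mm diameter, 70 mm tall plus a red cap on top (22 mm across, 12 mm tall); 0.18 kg, grip its body firmly at any angle. White code label on one side; a white stripe on its top runs from the cap to the edge above the label. Point: on its axis, 35 mm above its underside; +z up, +x out through the middle of the label.
- reader_window (a point): Fixed code reader: dark grey block (80 wide, 50 deep, 65 mm high) with a red window in one side and, before it, a round black pad with yellow rim (70 mm diameter, top 4 mm above the bench, joined by a 4 mm flat foot). Point: middle of the window, 39 mm above the bench; +z up, +x straight out of the window. Pad centre: 100 mm along +x. A label facing the window points along -x.
- blue_can_center (a point): The blue-capped filter can, to be left alone: same shape, size and label as the red-capped one, with blue cap and bands; loose, upright. Point: on its axis, 35 mm above its underside; +z up, +x out through the middle of its label.
- yellow_can_center (a point): The yellow-capped filter can, to be left alone: same shape, size and label as the red-capped one, with yellow cap and bands; loose, upright. Point: on its axis, 35 mm above its underside; +z up, +x out through the middle of its label.
Not all that is in view belongs to the job. What is shaped like the part that bears red_can_center but pink is not meant. What is shaped like the part that bears reader_window but pink is not meant.

How it is judged:
By the outcome, as a careful person would: the job done as asked, in the order asked, and still so for the second after the job is handed in, with the robot touching nothing.
It also fails if it takes over 38 s, if anything falls off the work surface, if the arm or the gripper's body presses on something with over 40 N, if the wrist force passes 120 N, or if a joint passes its speed limit or range.

ROBOT

A 6-joint arm with a two-finger parallel gripper is mounted at the origin on the work surface. World frame = base frame: x ahead of the robot, y to its left, z up, the work surface at z = 0. Lengths are in mm, angles in rad, forces in N, time in s.
With the tool pointing down it reaches from about 375 to 900 mm from the base axis. Payload 3.1 kg.
Tool frame: the origin (TCP) lies between the finger pads; the fingertips stand 8 mm ahead of it and the grasp point (between the pads) lies 11 mm behind it; z points along the fingers, y is the direction in which the jaws open and shut (so a half turn about z gives the same grasp; the last joint's range is limited). The gripper opens to 85 mm and grips with 20 to 120 N. Pads are 22 mm wide; open, the fingers measure 114 mm over their backs; the gripper's body (76 mm by 85 mm) begins 54 mm behind the grasp point. The pads swing forward as they close: fully open they stand 13 mm farther back than shut.
Start: joints at [-1.284, 0.527, 1.433, -0, 1.181, -0.178], TCP at [280.17, -558.66, 201.11] pointing down, gripper open.
Joint ranges: [-3.08, 3.08], [-0.75, 2.2], [0.22, 2.44], [-1.43, 4.57], [0, 2.65], [-2.85, 2.85]. Speed limits (rad/s): [2.79, 2.79, 3.14, 3.14, 3.14, 3.14].

INTERFACE

Orientations are given as a rotation vector (axis times angle).
In Python, from plant import * gives the robot as it stands.
- The arm moves only by the shell command python3 -m handwheel 'ROWS' [OPENING]. ROWS is JSON, a list of rows, each an object with "slide": the shift along the tool's x, y, z in mm, a list of three; "turn": the turn about the tool's z in rad. A call has 1 to 5 rows; each row shifts and turns the commanded pose from where the row before left it, along the tool's axes as they then stand; what a row does not reach is not made up. A row lasts 1/8 s, in which the tool goes at most 62.5 mm and 10.7 degrees, less where a joint would pass 70% of its speed; a pose out of reach is approached as far as the arm can. A call is refused whole if a number of a shift passes 62.5 or a number of a turn 0.188, either way. A call with a gripper value outside its range is refused whole. OPENING is the closure, from -1 (fully open) to 1 (shut), set as the call begins (- or left out, the last holds). The fingers move at their own pace and stop on an object; the grip force is fixed at half the most. Time passes only in rows, so rows that do not move let the fingers close. It gives the time, the measured TCP pose, the force and the opening at its end, in the units of the state.
- state(): the state, without advancing time (a new reading comes with each control period).
- snapshot(name): name is "scene" or "top"; returns the picture (420x560x3 uint8, red, green, blue); there is no depth.
- camera_model(name): a dict with "camera_matrix" (3x3 intrinsics, pixels), "world_from_camera" (4x4, takes a point from camera to world coordinates). Camera axes: x right, y up, looking along -z (the intrinsics and any distortion apply to the point x, -y, -z); pixel columns grow to the right and rows downward; lengths in mm; the calibration is good to about 2 mm. A picture is of the moment at which its call begins. camera_model takes no time and is no camera call.
- sign_off(): hands the job in, once; it reports no verdict.
Trained networks look in the newest picture that a camera, given by its name, has taken for a name from the list of things; names that differ only in an ending like _2 or _b are one class to them, and where a whole thing is asked for, a point or a joint stands for the part that bears it (a point fixed in the world has none). Each returns a list of dicts, best first, with "conf" (0 to 1); they miss things now and then, are a little off and sometimes report something else, mostly with a low value. They report only what shows in the picture. A call takes as long as a camera call. They do not tell look-alikes from the thing itself.
- regions_of(camera, name): "region" (420x560 bool, what is visible of it) and "xy" ([column, row] in pixels, amid what is visible of it).
- pinpoint(camera, name): "xy" ([column, row] in pixels: a listed point, or the origin of a listed thing).
The state is a dict: "t": time; "q": joint angles; "qd": joint speeds; "tau": joint torques, N m; "position": TCP position; "tool_rot": TCP orientation; "contact_force": force on the tool from outside, world axes, zero at the start; "moment": the same for the moment, N m; "width": opening from 0.0 (shut) to 1.0 (fully open).
Only numpy, scipy, OpenCV 4.12 (cv2) and the standard library are available. Lean on these libraries where they do the work, as an engineer would, in place of code of your own. Each camera call takes 0.05 s, during which the arm holds its last target. There are 200 camera calls.

## Working session

There is one attempt and no reset: what is moved stays moved. The work goes in short steps, Python scripts to look and compute and a shell command to move; the robot and the scene stay as the last step left them, time stands still between calls to the robot, and variables do not carry over. Pictures are saved under pics/ and viewed, about 8 in all and at most 12, crops included, and the job is handed in when it is done.

```bash
mkdir -p pics
cat > h.py <<'E'
from plant import *
import numpy as np, cv2
def ray(cam,uv):
    m=camera_model(cam);K=np.array(m["camera_matrix"]);T=np.array(m["world_from_camera"])
    d=np.linalg.inv(K)@[uv[0],uv[1],1];d=T[:3,:3]@[d[0],-d[1],-d[2]]
    return T[:3,3],d
def at_z(cam,uv,z):
    o,d=ray(cam,uv);return o+d*(z-o[2])/d[2]
def proj(cam,p):
    m=camera_model(cam);K=np.array(m["camera_matrix"]);T=np.array(m["world_from_camera"])
    c=T[:3,:3].T@(np.array(p)-T[:3,3]);u=K@[c[0],-c[1],-c[2]];return u[:2]/u[2]
E
python3 - <<'E'
from h import *
s=state();print(s["t"],s["position"],s["tool_rot"],s["width"]);np.set_printoptions(suppress=True,precision=1)
ims=[snapshot(c) for c in("top","scene")]
for c,i in zip(("top","scene"),ims): cv2.imwrite(f"pics/{c}1.png",i[:,:,::-1]);print(c,camera_model(c))
for c in("top","scene"):
  for n,z in(("red_can_center",35),("reader_window",39),("blue_can_center",35),("yellow_can_center",35)):
    for r in pinpoint(c,n): print(c,n,r["conf"],np.array(r["xy"]),at_z(c,r["xy"],z))
E
```

```text
0.0 [ 279.96793842 -557.9090196   200.12516521] [-3.05496303e+00 -7.23106301e-01  2.00717758e-04] 1.002500812120817
top {'camera_matrix': array([[419.3,   0. , 281.2],
       [  0. , 419.3, 209.7],
       [  0. ,   0. ,   1. ]]), 'world_from_camera': array([[  -0. ,    1. ,   -0.1,  439.3],
       [  -1. ,   -0. ,    0. ,   19.2],
       [   0. ,    0.1,    1. , 1078. ],
       [   0. ,    0. ,    0. ,    1. ]])}
scene {'camera_matrix': array([[474.2,   0. , 270.7],
       [  0. , 474.2, 209.3],
       [  0. ,   0. ,   1. ]]), 'world_from_camera': array([[   0.9,   -0.3,    0.4,  994.1],
       [   0.5,    0.5,   -0.7, -759.4],
       [   0. ,    0.8,    0.6,  663.9],
       [   0. ,    0. ,    0. ,    1. ]])}
top red_can_center 0.81 [216.9 256.6] [467.  170.1  35. ]
top red_can_center 0.72 [150.1 240.6] [507.2 336.3  35. ]
top red_can_center 0.62 [183.8 257.6] [464.9 251.7  35. ]
top reader_window 0.85 [383.6 257.3] [ 463.3 -241.3   39. ]
top reader_window 0.7 [405.8 184.4] [ 646.2 -304.5   39. ]
top blue_can_center 0.69 [266.9 262.1] [453.   46.7  35. ]
top yellow_can_center 0.87 [230.6 187.6] [640.2 138.4  35. ]
scene red_can_center 0.95 [268.4 180.1] [478.  157.2  35. ]
scene red_can_center 0.79 [300.7 154.4] [488.1 325.2  35. ]
scene red_can_center 0.58 [280.1 161. ] [455.8 262.3  35. ]
scene reader_window 0.97 [226.3 322.5] [ 652.9 -301.7   39. ]
scene reader_window 0.95 [169.5 264.3] [ 469.9 -230.    39. ]
scene reader_window 0.33 [240.2 203. ] [474.9  26.1  39. ]
scene blue_can_center 0.77 [240.3 199.8] [464.3  43.   35. ]
scene yellow_can_center 0.92 [319.1 201.9] [634.1 128.3  35. ]
```

View pics/top1.png

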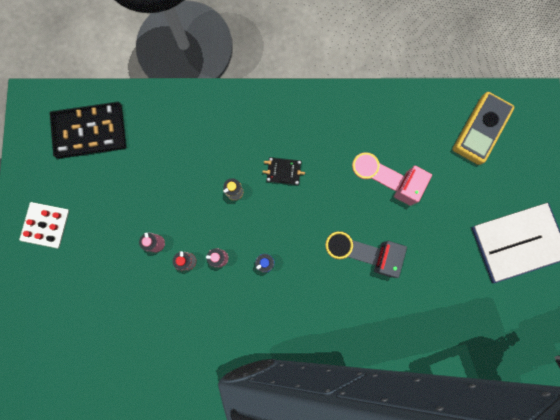

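View pics/scene1.png

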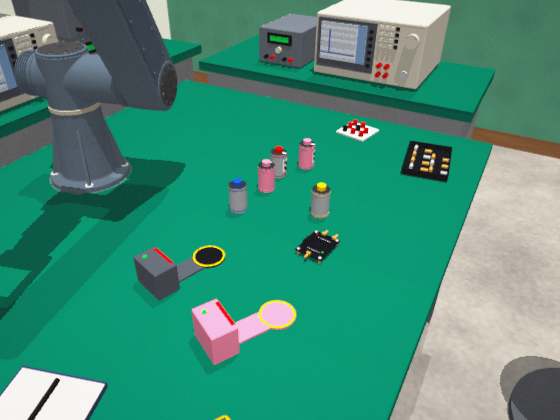

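Three red-type candidates show in the top view: pink at (217,257), red at (183,259) and pink at (150,241). Only the one at (183,259) has a red cap and an aluminium body. The black reader is at (390,258); the pink one at (412,185) is a decoy. I'll check this with a crop.

Run:
```python
from h import *
np.set_printoptions(suppress=True,precision=1)
t=cv2.imread("pics/top1.png");s=cv2.imread("pics/scene1.png")
a=cv2.resize(t[225:285,130:240],None,fx=7,fy=7,interpolation=cv2.INTER_CUBIC)[:, :770]
b=cv2.resize(t[222:288,318:418],None,fx=4,fy=4,interpolation=cv2.INTER_CUBIC)
c=np.zeros((590,770,3),np.uint8);c[:294]=a[:294]if a.shape[0]<294 else cv2.resize(a,(770,294));c[300:564,:400]=b
d=cv2.resize(s[135:200,245:325],None,fx=4,fy=4,interpolation=cv2.INTER_CUBIC);c[300:560,420:740]=d
cv2.imwrite("pics/crop1.png",c)
h=cv2.cvtColor(t,cv2.COLOR_BGR2HSV);H,S,V=[h[...,k].astype(int) for k in range(3)]
def cen(m,box):
    x0,y0,x1,y1=box;ys,xs=np.nonzero(m[y0:y1,x0:x1]);return np.array([xs.mean()+x0,ys.mean()+y0]),len(xs)
red=((H<8)|(H>172))&(S>170)&(V>110)
p,n=cen(red,(170,245,195,275));print("cap",p,n,at_z("top",p,80))
w=(S<60)&(V>150);p,n=cen(w,(170,245,197,273));print("white",p,n,at_z("top",p,71))
y=(H>20)&(H<35)&(S>120)&(V>120)
pts=np.argwhere(y[225:265,320:360])[:,::-1]+[320,225];e=cv2.fitEllipse(pts.astype(np.float32));print("pad",e,at_z("top",e[0],4))
p,n=cen(red,(370,235,400,280));print("win",p,n,at_z("top",p,50))
for nme in("red_can_center","reader_window"):
  for r in regions_of("top",nme):
    print(nme,r["conf"],np.array(r["xy"]),r["region"].sum())
    if nme=="reader_window": print(cv2.minAreaRect(np.argwhere(r["region"])[:,::-1].astype(np.float32)))
```

```text
cap [180.2 260.6] 61 [456.7 249.8  80. ]
white [181.1 253.4] 17 [474.1 250.5  71. ]
pad ((338.8688049316406, 244.76905822753906), (24.851505279541016, 25.217178344726562), 155.7865753173828) [ 496.5 -136.6    4. ]
win [384.7 256.2] 41 [ 465.8 -241.4   50. ]
red_can_center 0.78 [217.8 253.5] 340
red_can_center 0.64 [183.6 256.8] 343
red_can_center 0.61 [152.8 239.6] 390
reader_window 0.87 [397.8 177.8] 1871
((390.5000305175781, 174.0), (75.13188171386719, 38.9075813293457), 26.56505012512207)
reader_window 0.63 [373.8 251. ] 1893
((364.75384521484375, 251.06924438476562), (79.54914855957031, 34.29296875), 15.255120277404785)
```

View pics/crop1.png

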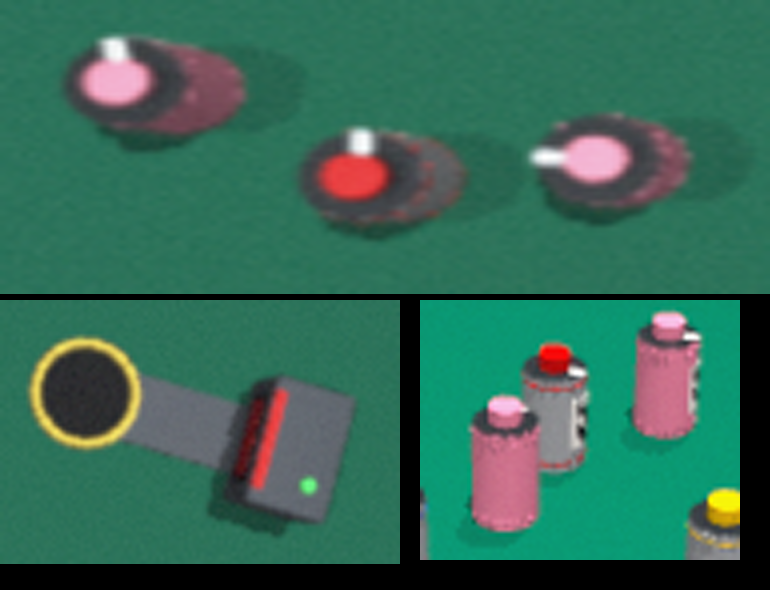

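The crop confirms it. The red-capped aluminium can is at (181,260) with its stripe pointing up in the image (+x), and pink decoys stand on either side. The real reader is dark grey, with its pad at (339,245). I'll turn the jaws to lie along world x, then travel at height.

```bash
python3 -m handwheel '[{"slide":[0,0,0],"turn":-0.184},{"slide":[0,0,0],"turn":-0.184},{"slide":[0,0,0],"turn":-0.184},{"slide":[0,0,0],"turn":-0.184},{"slide":[0,0,0],"turn":-0.184}]' -1
python3 -m handwheel '[{"slide":[0,0,0],"turn":-0.184},{"slide":[20,60,0],"turn":0},{"slide":[50,50,0],"turn":0},{"slide":[50,40,0],"turn":0},{"slide":[60,20,0],"turn":0}]'
```

```text
t: 1.23
position: [280.2, -558.7, 201.2]
tool_rot: [2.412, 2.013, -0.0]
contact_force: [0.4, 0.5, 0.7]
width: 0.996
t: 1.85
position: [444.9, -386.1, 201.2]
tool_rot: [2.222, 2.218, 0.0]
contact_force: [0.9, 0.6, 0.2]
width: 1.0
```

Run:
```python
from h import *
from scipy.spatial.transform import Rotation as R
np.set_printoptions(suppress=True,precision=2)
# reader yaw from edges in top image
t=cv2.imread("pics/top1.png").astype(int)
h=cv2.cvtColor(t.astype(np.uint8),cv2.COLOR_BGR2HSV)
for z,box,nm in((65,(370,235,400,280),"win"),):
    x0,y0,x1,y1=box
    m=((h[...,0]<8)|(h[...,0]>172))&(h[...,1]>150)&(h[...,2]>150)
    pts=np.argwhere(m[y0:y1,x0:x1])[:,::-1]+[x0,y0]
    W=np.array([at_z("top",p,z)[:2] for p in pts]);v=np.linalg.svd(W-W.mean(0))
    print(nm,len(W),W.mean(0),v[1],"line dir",np.degrees(np.arctan2(*v[2][0][::-1])))
for uv in((318+285/4,222+76/4),(318+355/4,222+97/4),(318+323/4,222+223/4),(318+250/4,222+203/4)): print(at_z("top",uv,65))
for uv in((339,244.8),): print(at_z("top",uv,4))
print("cap",at_z("top",(180.2,260.6),82),"stripe",at_z("top",(181.1,253.4),70))
s=state();Rm=R.from_rotvec(s["tool_rot"]).as_matrix();print(s["t"],s["position"],Rm)
```

```text
win 63 [ 464.62 -237.53] [130.35  14.25] line dir 162.7108425577037
[ 501.85 -249.95   65.  ]
[ 489.01 -291.78   65.  ]
[ 414.01 -269.18   65.  ]
[ 426.03 -225.93   65.  ]
[ 496.45 -136.95    4.  ]
cap [456.79 249.48  82.  ] stripe [474.07 250.59  70.  ]
1.85 [ 444.91 -386.12  201.16] [[ 0.  1.  0.]
 [ 1. -0. -0.]
 [-0.  0. -1.]]
```

```bash
python3 -m handwheel '[{"slide":[60,3,0],"turn":0},{"slide":[60,3,0],"turn":0},{"slide":[60,3,0],"turn":0},{"slide":[60,3,0],"turn":0},{"slide":[60,0,0],"turn":0}]'
python3 -m handwheel '[{"slide":[60,0,0],"turn":0},{"slide":[60,0,0],"turn":0},{"slide":[60,0,0],"turn":0},{"slide":[60,0,0],"turn":0},{"slide":[60,0,0],"turn":0}]'
python3 -m handwheel '[{"slide":[36,0,0],"turn":0},{"slide":[0,0,0],"turn":0}]'
python3 - <<'E'
from h import *
np.set_printoptions(suppress=True,precision=2)
a=snapshot("top");b=snapshot("scene")
c=np.hstack([cv2.resize(a[190:310,120:270],(400,320)),cv2.resize(b[120:230,220:340],(400,320))])
cv2.imwrite("pics/pre.png",c[:,:,::-1]);cv2.imwrite("pics/scene2.png",b[:,:,::-1])
s=state();print(s["position"],s["tool_rot"])
for r in pinpoint("scene","red_can_center"): print(r["conf"],r["xy"],at_z("scene",r["xy"],35))
print("cap proj",proj("scene",(457,250,82)))
E
```

```text
t: 2.48
position: [455.7, -85.3, 201.5]
tool_rot: [2.223, 2.218, 0.001]
contact_force: [-0.0, -0.2, 0.3]
width: 1.0
t: 3.1
position: [456.1, 215.1, 201.5]
tool_rot: [2.223, 2.219, 0.002]
contact_force: [0.6, 0.4, 0.1]
width: 1.003
t: 3.35
position: [456.0, 251.4, 201.2]
tool_rot: [2.218, 2.224, 0.002]
contact_force: [-0.8, -0.9, -0.6]
width: 0.999
[455.8  248.84 201.06] [ 2.22  2.22 -0.  ]
0.93 [278.3, 162.0] [454.15 254.85  35.  ]
0.92 [268.1, 178.8] [474.07 162.49  35.  ]
0.84 [307.3, 153.9] [503.03 337.11  35.  ]
cap proj [278.59 147.57]
```

View pics/pre.png

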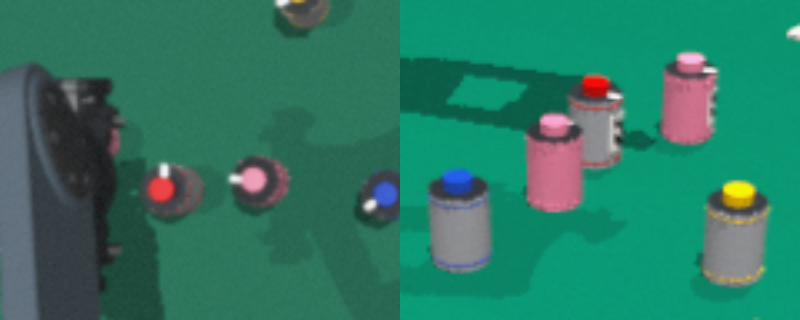

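The scene view agrees: the red cap is at (279,150) against a projected (279,148). The pinks are untouched, and the jaws hang above the can. Next I'll descend and grip.

```bash
python3 -m handwheel '[{"slide":[0,1,55],"turn":0},{"slide":[0,0,50],"turn":0},{"slide":[0,0,40],"turn":0},{"slide":[0,0,25],"turn":0},{"slide":[0,0,0],"turn":0}]'
python3 -m handwheel '[{"slide":[0,0,0],"turn":0},{"slide":[0,0,0],"turn":0},{"slide":[0,0,0],"turn":0},{"slide":[0,0,0],"turn":0},{"slide":[0,0,0],"turn":0}]' 1
python3 -m handwheel '[{"slide":[0,0,0],"turn":0},{"slide":[0,0,0],"turn":0},{"slide":[0,0,0],"turn":0},{"slide":[0,0,0],"turn":0}]'
```

```text
t: 4.12
position: [456.0, 247.1, 29.6]
tool_rot: [-2.225, -2.215, 0.007]
contact_force: [0.1, 0.6, -0.0]
width: 0.997
t: 4.75
position: [457.8, 249.3, 33.0]
tool_rot: [2.222, 2.219, 0.004]
contact_force: [-1.6, -0.3, 6.5]
width: 0.477
t: 5.25
position: [457.8, 249.3, 32.9]
tool_rot: [2.222, 2.219, 0.004]
contact_force: [-0.6, -0.5, 7.1]
width: 0.477
```

```bash
python3 -m handwheel '[{"slide":[0,0,-15],"turn":0},{"slide":[0,0,-30],"turn":0},{"slide":[0,0,-40],"turn":0},{"slide":[0,0,-40],"turn":0},{"slide":[0,0,0],"turn":0}]'
python3 -m handwheel '[{"slide":[-30,0,0],"turn":0},{"slide":[-50,0,0],"turn":0},{"slide":[-50,5,0],"turn":0},{"slide":[-50,5,0],"turn":0},{"slide":[-50,5,0],"turn":0}]'
python3 -m handwheel '[{"slide":[-50,5,0],"turn":0},{"slide":[-50,10,0],"turn":0},{"slide":[-30,10,0],"turn":0},{"slide":[-20,0,0],"turn":0},{"slide":[0,0,0],"turn":0}]'
```

```text
t: 5.88
position: [459.5, 249.9, 160.0]
tool_rot: [2.22, 2.217, 0.012]
contact_force: [0.5, -0.6, -2.2]
width: 0.482
t: 6.5
position: [470.6, 17.7, 155.4]
tool_rot: [-2.222, -2.218, 0.002]
contact_force: [0.5, -0.6, -2.4]
width: 0.476
t: 7.12
position: [495.4, -131.4, 155.4]
tool_rot: [-2.224, -2.216, 0.001]
contact_force: [0.2, -0.3, -1.7]
width: 0.475
```

```bash
python3 -m handwheel '[{"slide":[0,0,0],"turn":0.18},{"slide":[0,0,0],"turn":0.18},{"slide":[0,0,0],"turn":0.18},{"slide":[0,0,0],"turn":0.18},{"slide":[0,0,0],"turn":0.18}]'
python3 -m handwheel '[{"slide":[0,0,0],"turn":0.18},{"slide":[0,0,0],"turn":0.18},{"slide":[0,0,0],"turn":0.18},{"slide":[0,0,0],"turn":0.18},{"slide":[0,0,0],"turn":0.18}]'
python3 -m handwheel '[{"slide":[0,0,0],"turn":0.137},{"slide":[0,0,0],"turn":0},{"slide":[0,0,0],"turn":0}]'
python3 - <<'E'
from h import *
from scipy.spatial.transform import Rotation as R
np.set_printoptions(suppress=True,precision=3)
a=snapshot("top");b=snapshot("scene");cv2.imwrite("pics/scene3.png",b[:,:,::-1]);cv2.imwrite("pics/top3.png",a[:,:,::-1])
S=[state()];s=S[0];print(s["t"],s["position"],R.from_rotvec(s["tool_rot"]).as_matrix())
for c in("top","scene"):
  for r in pinpoint(c,"red_can_center")+pinpoint(c,"reader_window"): print(c,r["conf"],r["xy"])
p=proj("scene",(s["position"][0],s["position"][1],160)).astype(int);print(p)
x,y=p;cv2.imwrite("pics/c3.png",cv2.resize(b[max(y-60,0):y+90,max(x-90,0):x+60],(600,600),interpolation=cv2.INTER_CUBIC)[:,:,::-1])
E
```

```text
t: 7.75
position: [495.1, -128.7, 155.8]
tool_rot: [-2.968, -1.024, 0.002]
contact_force: [0.0, -0.3, -2.5]
width: 0.474
t: 8.38
position: [495.0, -128.7, 155.8]
tool_rot: [-3.118, 0.369, 0.004]
contact_force: [-0.2, -0.8, -1.2]
width: 0.477
t: 8.75
position: [495.8, -129.9, 156.0]
tool_rot: [-3.089, 0.57, 0.001]
contact_force: [-0.3, 0.7, -2.0]
width: 0.476
8.85 [ 496.068 -130.473  156.057] [[ 0.934 -0.358 -0.   ]
 [-0.358 -0.934  0.   ]
 [-0.001 -0.    -1.   ]]
top 0.89 [217.0, 253.7]
top 0.66 [149.3, 240.5]
top 0.89 [382.8, 257.1]
top 0.74 [407.7, 179.1]
scene 0.93 [305.2, 156.1]
scene 0.89 [206.3, 191.0]
scene 0.68 [268.2, 178.8]
scene 0.98 [227.2, 320.0]
scene 0.96 [169.6, 263.4]
[205 193]
```

View pics/c3.png

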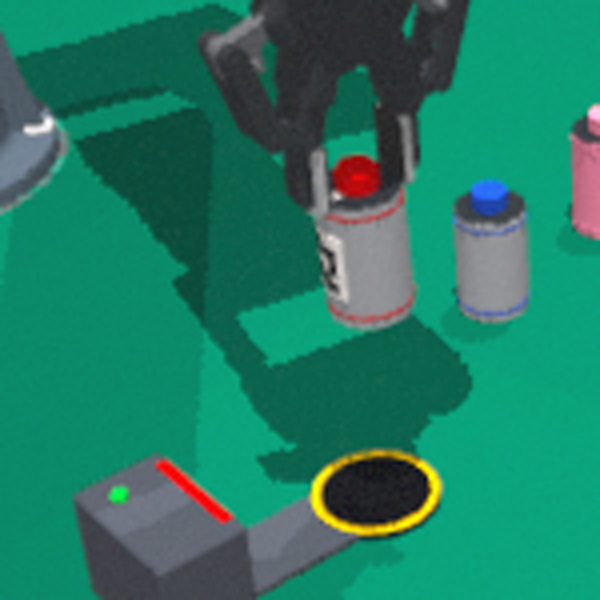

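The can is held upright with its label to the left. The fingertips look higher on the body than I expected, so I'll overlay projections before trusting the height.

Run:
```python
from h import *
b=cv2.imread("pics/scene3.png");np.set_printoptions(suppress=True,precision=1)
c=np.array([496,-130.]);b2=cv2.resize(b[133:283,115:265],(600,600),interpolation=cv2.INTER_CUBIC)
f=lambda p:tuple(int(v) for v in (proj("scene",p)-[115,133])*4+2)
for z0,col in((123,(255,0,0)),(111,(0,255,255))):
  for z in(0,70):
    for r in (22,): cv2.polylines(b2,[np.array([f((c[0]+r*np.cos(t),c[1]+r*np.sin(t),z0+z)) for t in np.linspace(0,6.28,40)],np.int32)],True,col,1)
for z in(156,167,148): 
  for sg in(1,-1): cv2.circle(b2,f((c[0]-sg*.358*22,c[1]-sg*.934*22,z)),4,(255,0,255),1)
cv2.polylines(b2,[np.array([f((496.5+35*np.cos(t),-137+35*np.sin(t),4)) for t in np.linspace(0,6.28,40)],np.int32)],True,(255,0,255),1)
cv2.imwrite("pics/ov3.png",b2)
```

```text
(no output)
```

View pics/ov3.png

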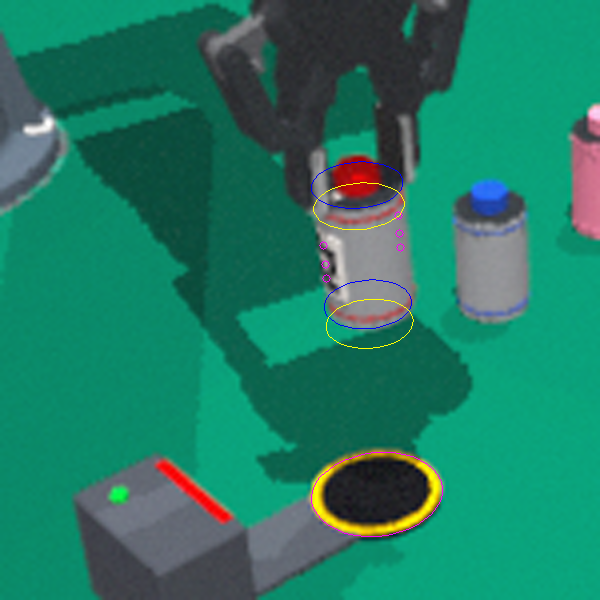

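The pad overlay fits, and the blue can outline (bottom 33 mm below the TCP) matches the picture, so the can hasn't slipped. I'll bring it nearer the scene camera with the label facing it to measure the label angle properly.

```bash
python3 -m handwheel '[{"slide":[30,30,-15],"turn":0},{"slide":[50,50,-20],"turn":0},{"slide":[50,50,-20],"turn":0},{"slide":[42,40,-10],"turn":0},{"slide":[0,0,0],"turn":-0.178}]'
python3 -m handwheel '[{"slide":[0,0,0],"turn":-0.178},{"slide":[0,0,0],"turn":-0.178},{"slide":[0,0,0],"turn":-0.178},{"slide":[0,0,0],"turn":-0.178},{"slide":[0,0,0],"turn":-0.178}]'
python3 -m handwheel '[{"slide":[0,0,0],"turn":0},{"slide":[0,0,0],"turn":0}]'
python3 - <<'E'
from h import *
from scipy.spatial.transform import Rotation as R
np.set_printoptions(suppress=True,precision=3)
b=snapshot("scene");cv2.imwrite("pics/scene4.png",b[:,:,::-1])
s=state();p=s["position"];M=R.from_rotvec(s["tool_rot"]).as_matrix();print(s["t"],p,M[:,0],M[:,2])
a0=np.arctan2(M[1,1],M[0,1]) # tool y angle
x,y=proj("scene",p).astype(int);x0,y0=x-50,y-50
b2=cv2.resize(b[y0:y0+100,x0:x0+100,::-1],(600,600),interpolation=cv2.INTER_CUBIC)
f=lambda q:tuple(int(v) for v in (proj("scene",q)-[x0,y0])*6+3)
for z in(-33,37): cv2.polylines(b2,[np.array([f((p[0]+22*np.cos(t),p[1]+22*np.sin(t),p[2]+z)) for t in np.linspace(0,6.28,60)],np.int32)],True,(255,0,0),1)
for d in range(-40,41,10):
  t=a0+np.radians(d);cv2.line(b2,f((p[0]+22*np.cos(t),p[1]+22*np.sin(t),p[2]-23)),f((p[0]+22*np.cos(t),p[1]+22*np.sin(t),p[2]+20)),(0,0,255) if d==0 else (255,0,255),1)
cv2.imwrite("pics/ov4.png",np.hstack([b2[:, 100:500],cv2.resize(b[y0:y0+100,x0:x0+100,::-1],(600,600),interpolation=cv2.INTER_CUBIC)[:,100:500]]));print(np.degrees(a0))
# unwrap brightness along cylinder at several heights
g=cv2.cvtColor(b,cv2.COLOR_RGB2GRAY).astype(np.float32);D=np.arange(-80,81,5);rows=[]
for z in range(-26,28,6):
  uv=np.array([proj("scene",(p[0]+22*np.cos(a0+np.radians(d)),p[1]+22*np.sin(a0+np.radians(d)),p[2]+z)) for d in D],np.float32)
  print(z,cv2.remap(g,uv[None,:,0],uv[None,:,1],cv2.INTER_LINEAR)[0].astype(int))
E
```

```text
t: 9.68
position: [589.0, -338.0, 215.8]
tool_rot: [3.123, -0.296, 0.007]
contact_force: [-1.1, 0.0, -1.7]
width: 0.475
t: 10.3
position: [586.7, -332.1, 214.6]
tool_rot: [-2.947, -1.085, 0.001]
contact_force: [0.1, 0.4, -2.5]
width: 0.477
t: 10.55
position: [586.9, -332.2, 214.9]
tool_rot: [-2.952, -1.073, 0.0]
contact_force: [-0.1, 1.0, -2.7]
width: 0.476
10.6 [ 586.932 -332.194  214.937] [ 0.766  0.643 -0.   ] [-0.  0. -1.]
-50.01742752359218
-26 [111 115 119 115 105 106 114 119 121 118 114 108 112 108 107 105 102 103
  96 102 101  98 110 102 103 107 114 120 120 117 118 119 120]
-20 [ 83  83  92 100 111 116 126 131 134 135 137 128 126 126 125 126 126 127
 128 125 125 128 135 133 135 135 134 131 131 129 127 125 123]
-14 [102 104  95 101 126 126 132 133 135 136 143 160 170 175 177 172 151 133
 150 147 132 186 204 185 146 136 136 130 129 128 126 126 125]
-8 [ 59  62  77  89 104 126 130 133 135 137 131 174 182 167 142 136  69  24
  57 115 155 198 206 178 148 137 135 131 130 128 128 127 127]
-2 [ 58  61  67  82 105 116 128 133 132 126 130 158 183 142  55  37 133 167
 142  69  58 187 206 185 145 136 135 135 130 130 128 127 128]
4 [ 56  54  64  75  95 122 130 131 135 128 126 161 181 182 179 180 182 178
 124  43  61 150 199 184 148 138 135 133 132 130 129 127 125]
10 [ 59  61  60  73 102 114 126 129 125 125 131 160 182 151  61  27  23  44
  57  47  61 166 203 179 145 138 136 134 132 129 128 127 125]
16 [ 55  56  65  76  93 118 121 126 128 125 125 155 178 152  90  82 147 181
 181 181 181 187 204 183 148 138 136 134 134 132 130 127 126]
22 [ 57  60  62  71 102 116 121 124 124 125 125 127 132 134 133 131 132 131
 127 128 129 130 141 135 136 137 137 135 132 130 128 127 127]
```

View pics/ov4.png

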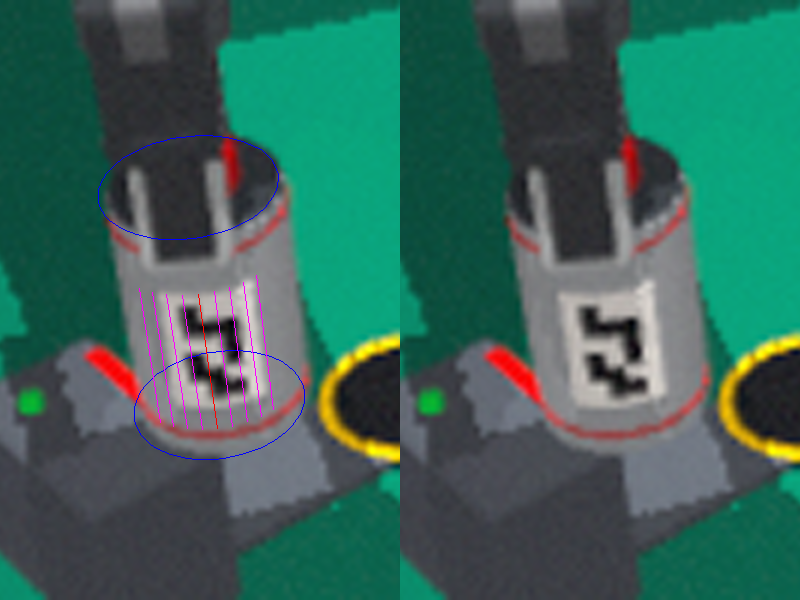

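The label is fully visible at about (614,345) in the right-hand panel. Its centre sits within about 1° of the tool y axis once the roughly 1 px outline shift is allowed for. I'll turn back so the label points at −107.3° and return over the pad.

```bash
python3 -m handwheel '[{"slide":[0,0,0],"turn":0.169},{"slide":[0,0,0],"turn":0.169},{"slide":[0,0,0],"turn":0.169},{"slide":[0,0,0],"turn":0.169},{"slide":[0,0,0],"turn":0.169}]'
python3 -m handwheel '[{"slide":[0,0,0],"turn":0.169},{"slide":[-30,-33,0],"turn":0},{"slide":[-41,-44,0],"turn":0},{"slide":[-41,-44,0],"turn":0},{"slide":[-35,-36,0],"turn":0}]'
python3 -m handwheel '[{"slide":[0,0,50],"turn":0},{"slide":[0,0,50],"turn":0},{"slide":[0,0,30],"turn":0},{"slide":[0,0,0],"turn":0},{"slide":[0,0,0],"turn":0}]'
python3 - <<'E'
from h import *
from scipy.spatial.transform import Rotation as R
import time
np.set_printoptions(suppress=True,precision=2)
b=snapshot("scene");P=[];A=[]
for i in range(3):
  snapshot("scene");s=state();P.append(s["position"]);M=R.from_rotvec(s["tool_rot"]).as_matrix();A.append(np.degrees(np.arctan2(M[1,1],M[0,1])))
p=np.mean(P,0);a=np.radians(np.mean(A));print(s["t"],P,A)
d=np.array([496,-137])-p[:2];print("tool x,y to go",d@[-np.sin(a),np.cos(a)],d@[np.cos(a),np.sin(a)], "tx",M[:,0])
E
```

```text
t: 11.22
position: [587.0, -332.2, 215.1]
tool_rot: [-3.132, 0.239, 0.0]
contact_force: [-0.5, 0.3, -2.0]
width: 0.474
t: 11.85
position: [494.5, -135.5, 215.3]
tool_rot: [-3.102, 0.494, 0.0]
contact_force: [0.3, 0.4, -1.9]
width: 0.477
t: 12.48
position: [496.9, -138.1, 86.2]
tool_rot: [3.102, -0.492, 0.004]
contact_force: [0.7, -0.2, -1.9]
width: 0.477
12.675 [array([ 497.17, -138.27,   86.75]), array([ 497.  , -138.16,   86.72]), array([ 496.79, -138.02,   86.57])] [np.float64(-108.02766781307002), np.float64(-108.01714528348133), np.float64(-108.01239073370338)]
tool x,y to go -1.2923475996605431 -0.7877116151365344 tx [ 0.95 -0.31  0.  ]
```

```bash
python3 -m handwheel '[{"slide":[-1,-1,15],"turn":0},{"slide":[0,0,15],"turn":0},{"slide":[0,0,8],"turn":0},{"slide":[0,0,4],"turn":0},{"slide":[0,0,0],"turn":0}]'
python3 -m handwheel '[{"slide":[0,0,2],"turn":0},{"slide":[0,0,2],"turn":0},{"slide":[0,0,1],"turn":0},{"slide":[0,0,0],"turn":0},{"slide":[0,0,0],"turn":0}]'
```

```text
t: 13.3
position: [494.9, -136.1, 42.6]
tool_rot: [-3.103, 0.491, 0.001]
contact_force: [-0.3, -0.2, -3.1]
width: 0.474
t: 13.92
position: [495.2, -136.2, 38.2]
tool_rot: [3.103, -0.492, 0.0]
contact_force: [0.3, 0.2, -1.8]
width: 0.474
```

Run:
```python
from h import *
np.set_printoptions(suppress=True,precision=2)
b=snapshot("scene");s=state();p=s["position"];print(s["t"],p,s["contact_force"])
x0,y0=160,190
B=cv2.resize(b[y0:y0+100,x0:x0+100,::-1],(600,600),interpolation=cv2.INTER_CUBIC);b2=B.copy()
f=lambda q:tuple(int(v) for v in (proj("scene",q)-[x0,y0])*6+3)
for z,r,c in((4,22,(255,0,0)),(74,22,(255,0,0)),(4,35,(255,0,255))): cv2.polylines(b2,[np.array([f((496+r*np.cos(t),-137+r*np.sin(t),z)) for t in np.linspace(0,6.28,60)],np.int32)],True,c,1)
cv2.imwrite("pics/ov5.png",np.hstack([b2[:,100:500],B[:,100:500]]))
```

```text
13.975 [ 495.17 -136.25   38.2 ] [ 0.07  0.03 -2.18]
```

View pics/ov5.png

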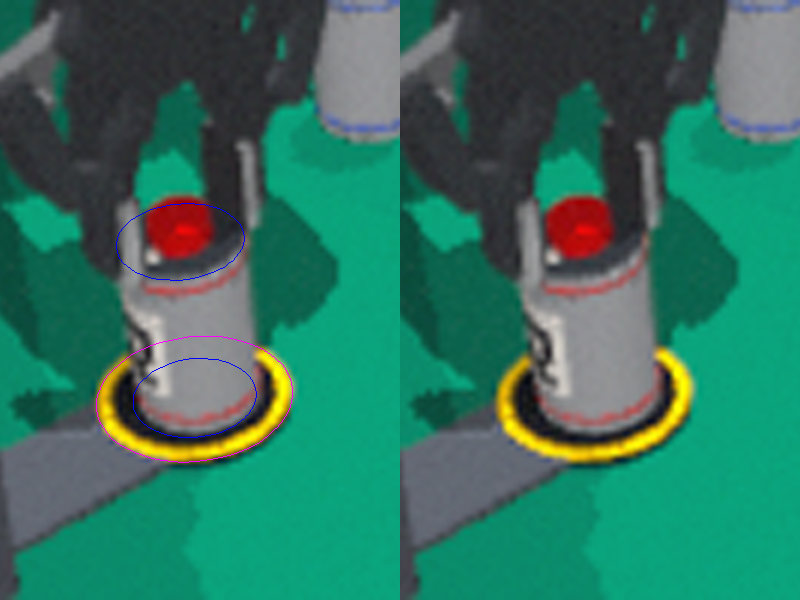

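The can hovers just above the pad, about 0.5 px right of centre (199 against 195 in the enlarged crop). I'll nudge it by less than 1 mm and lower until it touches.

```bash
python3 -m handwheel '[{"slide":[-0.5,0.8,0.8],"turn":0},{"slide":[0,0,0],"turn":0},{"slide":[0,0,0],"turn":0}]'
python3 -m handwheel '[{"slide":[0,0,0.8],"turn":0},{"slide":[0,0,0],"turn":0},{"slide":[0,0,0],"turn":0}]'
```

```text
t: 14.35
position: [494.3, -136.8, 37.3]
tool_rot: [-3.103, 0.492, 0.0]
contact_force: [-0.4, 1.2, -1.8]
width: 0.475
t: 14.72
position: [494.8, -137.0, 37.1]
tool_rot: [3.103, -0.491, 0.002]
contact_force: [-0.5, 0.6, 5.1]
width: 0.472
```

Contact: the vertical force went from −1.8 to +5 N. Releasing, then retreating straight up.

```bash
python3 -m handwheel '[{"slide":[0,0,0],"turn":0},{"slide":[0,0,0],"turn":0},{"slide":[0,0,0],"turn":0},{"slide":[0,0,0],"turn":0},{"slide":[0,0,0],"turn":0}]' -1
python3 -m handwheel '[{"slide":[0,0,-10],"turn":0},{"slide":[0,0,-30],"turn":0},{"slide":[0,0,-50],"turn":0},{"slide":[0,0,-50],"turn":0},{"slide":[0,0,-30],"turn":0}]'
python3 -m handwheel '[{"slide":[-20,-50,0],"turn":0},{"slide":[-20,-55,0],"turn":0},{"slide":[-20,-55,0],"turn":0},{"slide":[0,-55,0],"turn":0},{"slide":[0,-55,0],"turn":0}]'
python3 - <<'E'
from h import *
np.set_printoptions(suppress=True,precision=2)
snapshot("scene");b=snapshot("scene");a=snapshot("top");s=state();p=s["position"];print(s["t"],p)
x0,y0=160,190
B=cv2.resize(b[y0:y0+100,x0:x0+100,::-1],(600,600),interpolation=cv2.INTER_CUBIC)
f=lambda q:tuple(int(v) for v in (proj("scene",q)-[x0,y0])*6+3)
for z,r,c in((4,22,(255,0,0)),(74,22,(255,0,0)),(4,35,(255,0,255))): cv2.polylines(B,[np.array([f((496.5+r*np.cos(t),-137+r*np.sin(t),z)) for t in np.linspace(0,6.28,60)],np.int32)],True,c,1)
T=cv2.resize(a[215:290,320:395,::-1],(600,600),interpolation=cv2.INTER_CUBIC)
cv2.imwrite("pics/ov6.png",np.hstack([B[:,100:500],T[:,:400]]));cv2.imwrite("pics/top6.png",a[:,:,::-1]);cv2.imwrite("pics/scene6.png",b[:,:,::-1])
g=cv2.cvtColor(b,cv2.COLOR_RGB2GRAY).astype(np.float32);D=np.arange(-180,-49,5)
for z in (15,20,25,30,35,40,45,50):
  uv=np.array([proj("scene",(496.5+22*np.cos(np.radians(d)),-137+22*np.sin(np.radians(d)),4+z)) for d in D],np.float32)
  print(z,cv2.remap(g,uv[None,:,0],uv[None,:,1],cv2.INTER_LINEAR)[0].astype(int))
h=cv2.cvtColor(a,cv2.COLOR_RGB2HSV);H,S,V=[h[...,k].astype(int) for k in range(3)];bx=np.s_[225:265,320:365]
for nm,m,z in(("cap",((H<8)|(H>172))&(S>150)&(V>90),82+4),("stripe",(S<70)&(V>140),74)):
  q=np.argwhere(m[bx])[:,::-1]+[320,225]
  if len(q): print(nm,len(q),at_z("top",q.mean(0),z))
for n in("blue","yellow"):
  for r in pinpoint("scene",n+"_can_center")[:1]: print(n,r["xy"])
E
```

```text
t: 15.35
position: [494.4, -136.8, 36.5]
tool_rot: [-3.103, 0.492, 0.0]
contact_force: [-0.4, 0.6, -0.7]
width: 0.997
t: 15.98
position: [495.2, -137.2, 209.9]
tool_rot: [3.101, -0.491, 0.007]
contact_force: [0.1, -0.6, -0.5]
width: 1.0
t: 16.6
position: [520.9, 140.3, 207.6]
tool_rot: [-3.103, 0.491, -0.002]
contact_force: [-0.1, -0.8, 0.4]
width: 0.999
16.75 [520.95 140.88 207.1 ]
15 [110 125 117 100 108 134 129 109  93  74  57  70 102 113 112 122 133 137
 149 156 148 142 141 141 141 142 141]
20 [ 67 105 139 130  99  84 111 135 156 144 113  98  96 104  95  96  96 114
 136 182 187 167 147 142 144 144 142]
25 [153  93  83 102 121 116 101  98  97 114 123 127 112  91  88  64  89 115
 131 167 184 169 146 142 142 143 144]
30 [178 163 117  78  86 103 111 113 113 104  96  88  95 101  84  65  53  98
 148 180 192 172 147 142 141 142 141]
35 [144 167 182 138  94  92 100 112 115 111 113 119 116 129 150 124 104  62
 113 181 196 168 147 142 142 143 143]
40 [128 126 128 143 143 116  90  91  97 102 104  99  97 100 100 105  83  68
  87 186 199 166 146 142 143 143 143]
45 [116 107 109 119 127 134 130 126 107  88  92  92  86  76  98  95 111 109
 136 183 193 171 149 143 144 144 144]
50 [207 141 110 103 105 107 109 111 117 124 130 130 134 151 142 164 178 190
 195 206 196 170 147 144 145 144 142]
cap 69 [ 498.62 -135.65   86.  ]
stripe 18 [ 491.21 -153.21   74.  ]
blue [240.3, 199.9]
yellow [319.0, 202.9]
```

View pics/ov6.png

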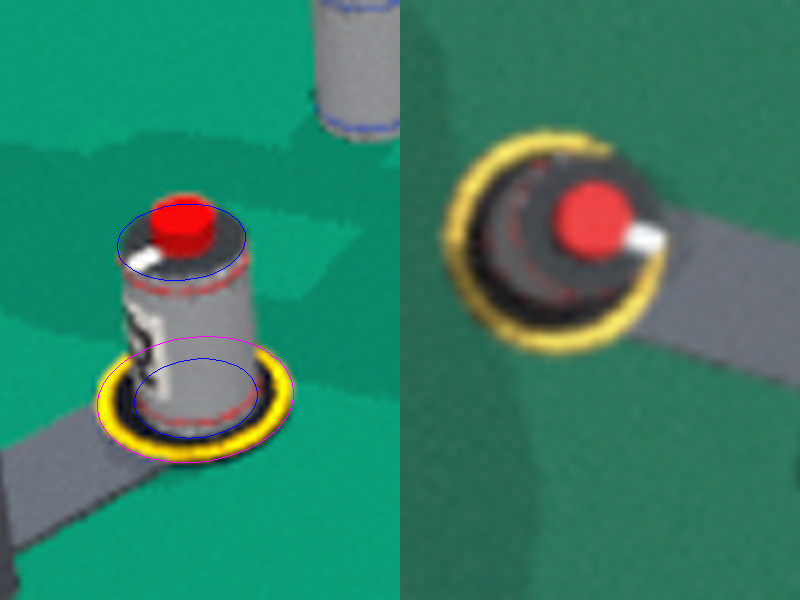

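The can stands upright within the pad outline, with the stripe and label towards the reader. The blue and yellow cans haven't moved.

```bash
python3 -c "
from plant import *
print(sign_off(), state()['t'])"
```

```text
the job is handed in; nothing more can be done
the job is handed in; nothing more can be done
```

I picked up the red-capped can, lowered it onto the pad of the dark grey reader until light contact (about 5 N), let go and moved the arm clear. I handed in at about 16.8 s; no verdict is reported.

**Last checks:**
- **Position:** in the scene view the can's outline is within about 1 mm of the pad centre. The cap position in the top view is less precise and read about 2.5 mm off.
- **Label direction:** the target was −107.3°. The label edge gave about −105.5° and the tool angle about −108°. The coarser top-stripe estimate disagreed at −113°. I trusted the closer views, so the label should be within a few degrees of square.
- **Other cans:** the blue and yellow cans read where they were at the start, to within 1 px.
- **Grip:** the fingertips looked higher on the can than the given tool dimensions imply. The can did not slip, though, and its height matched the projection.

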